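Hang the measured ring on the hook stand

TASK

The big drilled aluminium ring has been measured and must come out of its vee rest. Turn the wing knob of the hold-down arm clockwise (seen from above) until the arm clicks over into its open position and leave it open, then lift the ring out by its rim and hang it on the high J-hook of the hook stand, lowering it on gently so that it hangs freely between the column and the upturned tip. Do not drop the ring and leave the other things on the table where they are.

Things in the scene. Friction and masses are not known exactly. Their poses are not given: they have to be found in the camera images.
- ring: Big plain aluminium ring with a circle of dark drilled holes: 180 mm outside, 120 mm bore (rim 30 mm high radially), 16 mm thick along its axis, 0.4 to 0.72 kg. It stands upright in the vee rest. Origin at the centre of the bore; local x is the ring's axis (horizontal), z up as it stands.
- rest: Vee rest bolted to the table: base plate 100 x 245 x 15 mm, two pads carry the ring between side cheeks (tops 70 mm up, slot 19 mm wide; lift the ring straight up 50 mm to clear). Origin at table level under the ring's centre, which starts 110 mm above it; local x along the ring's axis. Clamp post (26 mm) at local y = -118 mm; its spring strut reaches 58 mm out to -x -y, under 216 mm high.
- clamp (a joint): Angle (rad) of the hold-down arm and its wing knob about the vertical clamp post. 0: closed, arm along the rest's +y over the ring's top, its black pad on the rim. Grows clockwise seen from above to 1.57: open, arm along the rest's +x. A detent resists with up to about 0.15 N m until 0.79 (45 degrees); past that it clicks over and pulls the arm to 1.57 by itself.
- clamp_knob (a point): Centre of the knob's black wing, on the turning axis above the clamp post, 249 mm above the table. Wing 66 mm long (along the arm, so along the rest's y when closed), 14 mm wide, 28 mm high. Below it a 20 mm round stem, then the dark hub (34 mm in diameter) whose top is 27 mm below this point; the arm, 20 mm wide, 12 mm thick, has its top 28 mm below this point.
- stand: Hook stand bolted to the table: foot 120 x 110 x 15 mm, steel column 28 mm in diameter, 268 mm high, a free high J-hook and, on the column's other side, a low one with a small ring on it. Origin at table level under the middle of the high hook's arm; local +x runs along that arm to the column, its axis at x = 80 mm (collar 40 mm in diameter); the hook's tip points to -x.
- hook_arm (a point): Top line of the high hook's straight level arm, at its middle, 260 mm above the table. The arm is a 12 mm round bar along the stand's x, straight from 45 mm before this point (tip side) to the collar 60 mm behind it. A ring hung on it has its centre 60 mm below this line and its top 30 mm above it.
- hook_tip (a point): Top of the upturned end of the high hook: 18 mm above the top line of the arm and 60 mm before hook_arm (stand's -x); the bar's end reaches 66 mm before hook_arm.
- ref_sphere: Bystander: white ball of 27 mm on a slender steel cone, 123 mm high, foot 42 mm in diameter. Origin at the centre of its underside.
- setup_block: Bystander: steel block 50 x 76 x 25 mm. Origin at the centre of its underside.
- small_ring: Bystander: steel ring lying flat, 100 mm outside, 68 mm bore, 20 mm high. Origin at the centre of its underside.
- driver: Bystander: screwdriver with black handle, 180 mm long, 26 mm thick, lying. Origin on the table under its middle.
- cleaner: Bystander: white bottle 64 mm in diameter, 170 mm high. Origin at the centre of its underside.
- vee_block: Bystander: dark steel vee block 60 x 90 mm, about 50 mm high. Origin at the centre of its underside.
There are look-alikes about, which are no part of the job. Several things have the shape of the ring; the one meant has the colours described above.

How it is judged:
By the outcome, as a careful person would: the job done as asked, in the order asked, and still so for the second after the job is handed in, with the robot touching nothing.
It also fails if it takes over 59 s, if anything falls off the work surface, if the arm or the gripper's body presses on something with over 40 N, if the wrist force passes 120 N, or if a joint passes its speed limit or range.

ROBOT

A 7-joint arm with a two-finger parallel gripper is mounted at the origin on the work surface. World frame = base frame: x ahead of the robot, y to its left, z up, the work surface at z = 0. Lengths are in m, angles in rad, forces in N, time in s.
With the tool pointing down it reaches from about 0.425 to 1.025 m from the base axis. Payload 9.4 kg.
Tool frame: the origin (TCP) lies at the very end of the fingers, on their centre line; the grasp point (between the pads) lies 19 mm behind it; z points along the fingers, y is the direction in which the jaws open and shut (so a half turn about z gives the same grasp; the last joint's range is limited). The gripper opens to 85 mm and grips with 20 to 120 N. Pads are 22 mm wide; open, the fingers measure 114 mm over their backs; the gripper's body (76 mm by 85 mm) begins 54 mm behind the grasp point. The pads swing forward as they close: fully open they stand 13 mm farther back than shut.
Start: joints at [-1.287, 0.599, -0.003, 1.599, 0.002, 0.943, -0.08], TCP at [0.256, 0.678, 0.231] pointing down, gripper open.
Joint ranges: [-2.57, 2.57], [-0.35, 1.97], [-1.29, 1.29], [0.11, 2.56], [-1.05, 4.19], [0.11, 1.86], [-2.63, 2.63]. Speed limits (rad/s): [2.22, 2.22, 3.01, 3.01, 3.14, 3.14, 3.14].

INTERFACE

Orientations are given as a unit quaternion [x, y, z, w].
In Python, from plant import manip, solver, optics, order gives the robot as it stands. Calls block until the motion is done:
- manip.move_ptp(position, orientation): joint-space move of the TCP to a pose.
- manip.move_l(position, rotation=None, feed=0.15): straight line of the TCP; rotation=None keeps the orientation; feed is the mean speed in m/s.
- manip.goto_joints(angles): joint-space move.
- manip.move_gripper(opening, f_grip=None): opening from 0.0 (shut) to 1.0 (fully open); f_grip is the grip in N (None keeps the last); returns when the fingers have stopped.
- manip.hold(seconds).
- solver.ik(position, orientation): joint angles nearest the present ones, or None.
- optics.get_image(name): name is "scene" or "top" or "wrist"; returns (picture, depth): 480x640x3 uint8, blue, green, red; 480x640 float32, m along the optical axis (not along the pixel's ray), 0 where there is no reading.
- optics.calibration(name): a dict with "fx", "fy", "cx", "cy" (pixels), "R" (3x3) and "t" (3): a world point X has camera coordinates R X + t; the wrist camera has in their place "T_tool_cam" (4x4, takes a point from camera to tool coordinates, whose origin is the TCP and whose axes are the flange's). Camera axes: x right, y down, z forward; pixel columns grow to the right and rows downward; lengths in m; the calibration is good to about 2 mm. The wrist camera is an equidistant fisheye: a pixel r from the principal point sees the ray r / f radians off the axis. A picture is of the moment at which its call begins: read the wrist's pose just before it. calibration takes no time and is no camera call.
A pose or a line that the arm cannot do raises manip.IKError and nothing moves.
- order.job_done(): hands the job in, once; it reports no verdict.
Readings, each from a call of its own:
- manip.current_clock(): time.
- manip.current_joints(): joint angles.
- manip.current_joint_vel(): joint speeds.
- manip.current_effort(): joint torques, N m.
- manip.current_tool_pos(): TCP position.
- manip.current_tool_rot(): TCP orientation.
- manip.current_contact_force(): force on the tool from outside, world axes, zero at the start.
- manip.current_wrist_torque(): the same for the moment, N m.
- manip.current_finger_gap(): opening from 0.0 (shut) to 1.0 (fully open).
Only numpy, scipy, OpenCV 4.12 (cv2) and the standard library are available. Lean on these libraries where they do the work, as an engineer would, in place of code of your own. Each camera call takes 0.05 s, during which the arm holds its last target.

## Working session

There is one attempt and no reset: what is moved stays moved. The work goes in short steps, each a Python script; the robot and the scene stay as the last script left them, time stands still between calls to the robot, and variables do not carry over. Pictures are saved under pics/ and viewed, and the job is handed in when it is done.

```bash
mkdir -p pics; ls; python3 - <<'E'
from plant import manip, solver, optics, order
import cv2,numpy as np
for n in ["scene","top","wrist"]:
    im,d=optics.get_image(n); cv2.imwrite(f"pics/{n}0.png",im); np.save(f"pics/{n}0.npy",d)
    print(n,optics.calibration(n))
print(manip.current_clock(),manip.current_tool_pos(),manip.current_tool_rot(),manip.current_contact_force())
E
```

```text
pics
scene {'fx': 447.91241939576963, 'fy': 447.91241939576963, 'cx': 317.77238261570693, 'cy': 236.55719989052108, 'R': array([[-0.30373934,  0.95256791, -0.0188891 ],
       [ 0.70246653,  0.21050944, -0.67987245],
       [-0.64364835, -0.21977297, -0.73308707]]), 't': array([ 0.20932273, -0.29381304,  1.45317745])}
top {'fx': 625.1376317078417, 'fy': 625.1376317078417, 'cx': 316.30350053497165, 'cy': 246.0042209985963, 'R': array([[ 0.00557335, -0.99971057,  0.02340334],
       [-0.99537881, -0.00778978, -0.09570969],
       [ 0.09586429, -0.02276176, -0.99513413]]), 't': array([-0.04802914,  0.58845554,  1.60839177])}
wrist {'fx': 371.64829954431775, 'fy': 371.64829954431775, 'cx': 317.5542894895415, 'cy': 239.75317525096102, 'T_tool_cam': array([[ 2.13044974e-03, -9.65658244e-01, -2.59806882e-01,
         6.62579523e-02],
       [ 9.99997562e-01,  1.90625285e-03,  1.11488872e-03,
         1.10995148e-03],
       [-5.81343876e-04, -2.59808624e-01,  9.65659951e-01,
        -1.42760997e-01],
       [ 0.00000000e+00,  0.00000000e+00,  0.00000000e+00,
         1.00000000e+00]])}
0.15 [0.25580673 0.6779846  0.23059543] [ 1.79380331e-01  9.83779606e-01 -6.16604286e-04 -5.74860082e-05] [ 0.25805889 -0.07576339  0.47859905]
```

View pics/scene0.png

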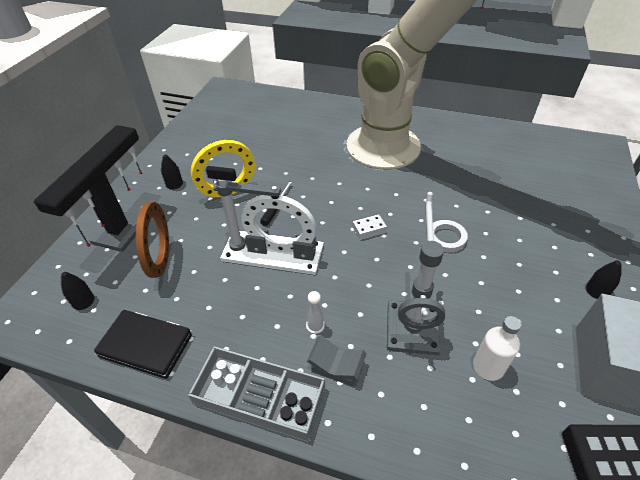

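View pics/top0.png

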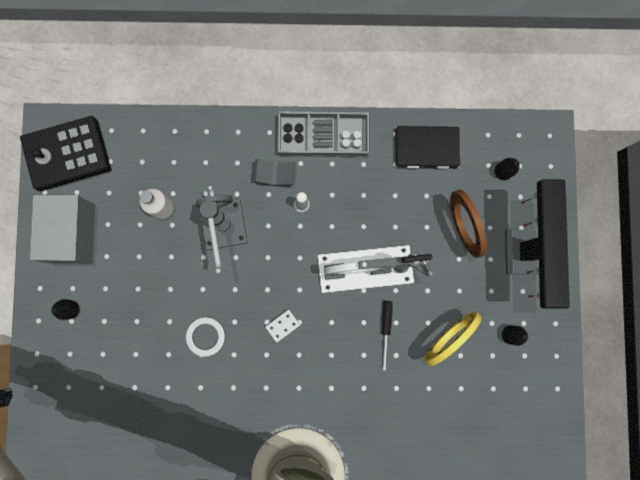

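View pics/wrist0.png

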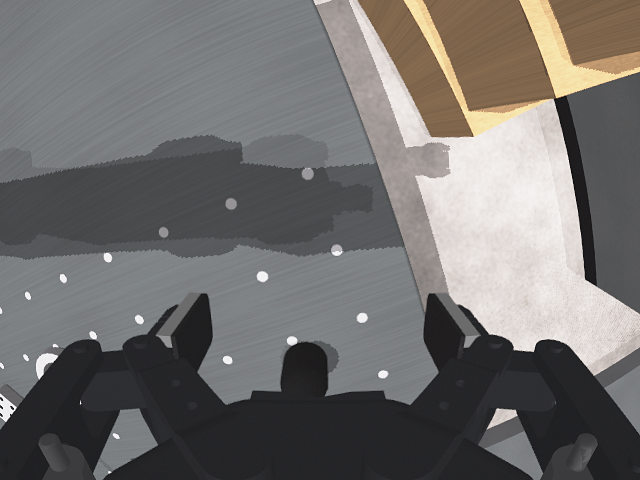

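The rings that could be confused, in scene pixels: aluminium ring in the rest (278,222), yellow drilled ring (223,168), orange ring (152,240), flat steel ring (448,235) and a dark small ring on the low hook (420,313). I choose the aluminium one in the vee rest and will check it in close crops.

```bash
cat > h.py <<'E'
import numpy as np,cv2
from plant import manip, solver, optics, order
from scipy.spatial.transform import Rotation as Ro
def pts(name,d):
    c=optics.calibration(name);v,u=np.mgrid[0:480,0:640]
    P=np.stack([(u-c['cx'])/c['fx']*d,(v-c['cy'])/c['fy']*d,d],-1)
    W=(P-c['t'])@c['R']; W[d==0]=np.nan; return W
def ray(name,u,v,z):
    c=optics.calibration(name);o=-c['R'].T@c['t'];r=c['R'].T@np.array([(u-c['cx'])/c['fx'],(v-c['cy'])/c['fy'],1.])
    return o+r*(z-o[2])/r[2]
E
python3 - <<'E'
import cv2
s=cv2.imread('pics/scene0.png');t=cv2.imread('pics/top0.png')
a=cv2.resize(s[150:280,195:335],None,fx=2.8,fy=2.8,interpolation=2)
b=cv2.resize(s[185:360,370:470],(336,588),interpolation=2)
import numpy as np
o=np.zeros((600,800,3),np.uint8);o[:a.shape[0],:a.shape[1]]=a;o[:588,420:756]=b;cv2.imwrite('pics/c1.png',o)
a=cv2.resize(t[235:300,310:440],None,fx=5,fy=5,interpolation=2)
b=cv2.resize(t[180:280,190:255],None,fx=2.6,fy=2.6,interpolation=2)
o=np.zeros((600,800,3),np.uint8);o[:325,:650]=a;o[330:330+b.shape[0],:b.shape[1]]=b;cv2.imwrite('pics/c2.png',o)
E
```

```text
(no output)
```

View pics/c1.png

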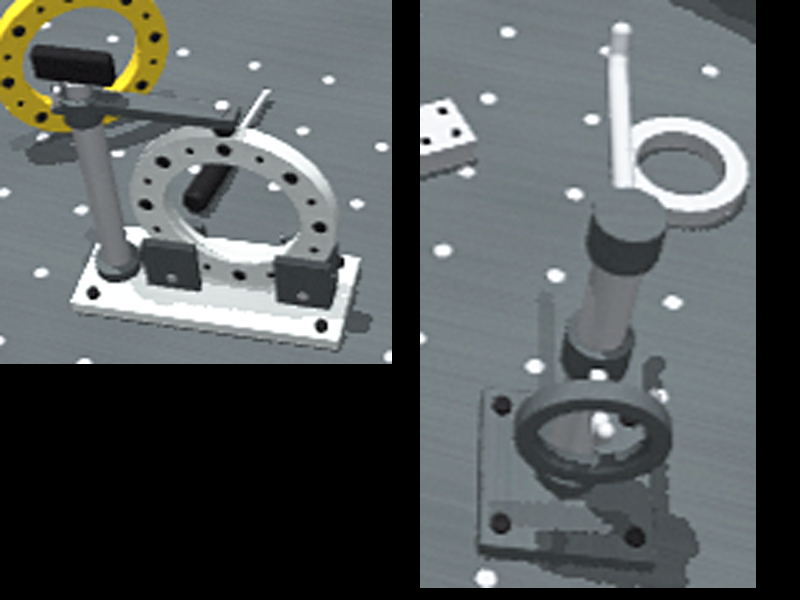

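View pics/c2.png

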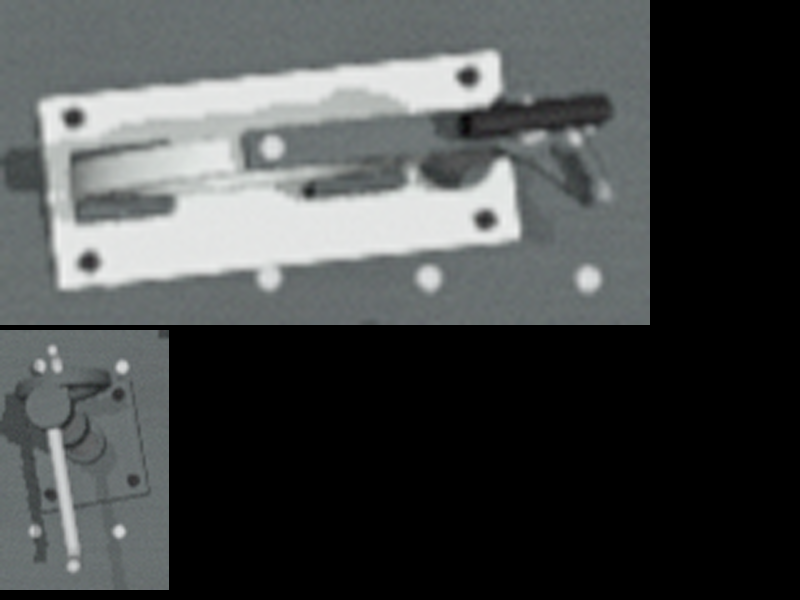

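Crops: the ring in the rest is plain aluminium with dark drilled holes, clamped by the arm, wing at scene (220,173). The high hook's arm is the white bar pointing at the robot, tip at scene (430,195), column cap at (430,250). The low hook is on the far side with a dark ring. Next I measure from the depth points and from colour rays.

```bash
python3 - <<'E'
from h import *
np.set_printoptions(precision=4,suppress=True)
T=cv2.imread('pics/top0.png');S=cv2.imread('pics/scene0.png')
Wt=pts('top',np.load('pics/top0.npy'));Ws=pts('scene',np.load('pics/scene0.npy'))
# table check
print('table z',np.nanmedian(Wt[350:380,250:300,2]),np.nanmedian(Ws[300:330,230:290,2]))
# plate corners
g=cv2.cvtColor(T,cv2.COLOR_BGR2GRAY)
m=np.zeros_like(g);m[240:298,312:420]=(g[240:298,312:420]>170)*255
m=cv2.morphologyEx(m,cv2.MORPH_OPEN,np.ones((3,3)))
n,l,st,_=cv2.connectedComponentsWithStats(m);k=1+np.argmax(st[1:,4]);print(st[k])
c=[cv2.convexHull(np.argwhere(l==k)[:,::-1].astype(np.int32))]
box=cv2.boxPoints(cv2.minAreaRect(c[0]));print(box)
w=np.array([ray('top',*p,0.015) for p in box]);print('plate',w, w.mean(0))
for i in range(4): print(np.linalg.norm(w[i]-w[(i+1)%4]),np.degrees(np.arctan2(*(w[(i+1)%4]-w[i])[1::-1])))
def show(nm,W,sel):
    p=W[sel];p=p[~np.isnan(p[:,0])]
    if len(p)<5: print(nm,len(p));return
    (cx,cy),(a,b),an=cv2.minAreaRect((p[:,:2]*1000).astype(np.float32))
    print(nm,len(p),'c',cx,cy,'size',a,b,'ang',an,'z',p[:,2].min(),np.median(p[:,2]),p[:,2].max())
dark=g<60
sx=np.zeros_like(dark);sx[240:285,395:440]=1
show('wing top',Wt,sx&(abs(Wt[...,2]-.263)<.01))
gs=cv2.cvtColor(S,cv2.COLOR_BGR2GRAY)
ss=np.zeros_like(dark);ss[155:195,195:245]=1
show('wing scene',Ws,ss&(abs(Ws[...,2]-.256)<.018)&(gs<70))
# hook
hx=np.zeros_like(dark);hx[180:280,190:235]=1
show('hook arm top',Wt,hx&(abs(Wt[...,2]-.258)<.006)&(g>110))
show('hook all',Wt,hx&(Wt[...,2]>.245)&(g>110))
show('cap',Wt,hx&(Wt[...,2]>.25)&(g<110))
hs=np.zeros_like(dark);hs[185:275,410:450]=1
show('hook scene',Ws,hs&(Ws[...,2]>.24)&(gs>130))
show('tip scene',Ws,hs&(Ws[...,2]>.268)&(gs>130))
show('cap scene',Ws,hs&(Ws[...,2]>.255)&(gs<120))
# ring top
rx=np.zeros_like(dark);rx[240:290,318:400]=1
show('ring upper',Wt,rx&(Wt[...,2]>.12)&(g>120))
show('arm',Wt,rx&(Wt[...,2]>.205))
rs=np.zeros_like(dark);rs[190:250,235:320]=1
show('ring scene',Ws,rs&(Ws[...,2]>.10)&(Ws[...,2]<.202)&(gs>120))
show('armscene',Ws,rs&(Ws[...,2]>.21)&(Ws[...,2]<.24))
E
```

```text
table z 0.00027491572521820903 -0.0001475278154632199
[ 318  245   96   48 2452]
[[317.5032 254.3295]
 [409.4414 244.5488]
 [413.8304 285.8052]
 [321.8922 295.5859]]
plate [[ 0.5681 -0.0477  0.015 ]
 [ 0.5959 -0.2913  0.015 ]
 [ 0.4868 -0.302   0.015 ]
 [ 0.4596 -0.0598  0.015 ]] [ 0.5276 -0.1752  0.015 ]
0.245242695044345 -83.48038905675004
0.1096589864876058 -174.4256565176297
0.2437294004743346 96.39261848673324
0.10910425207525205 6.364596849603673
wing top 185 c 540.8814086914062 -267.0964050292969 size 14.414843559265137 66.7926254272461 ang 6.762848377227783 z 0.2532580755390948 0.26273413617200403 0.2696838619418894
wing scene 338 c 543.2470092773438 -264.7475280761719 size 16.60543441772461 65.10568237304688 ang 8.754121780395508 z 0.23804817327152547 0.2554006585850821 0.2651521436941832
hook arm top 246 c 584.7976684570312 197.43975830078125 size 139.9578399658203 22.935405731201172 ang 9.641021728515625 z 0.25212577554358656 0.2591200840578022 0.26386114921975884
hook all 390 c 580.8771362304688 197.24383544921875 size 158.55877685546875 33.029239654541016 ang 5.948976516
[... 773 characters left out ...]
 305 c 526.8510131835938 -143.29330444335938 size 20.07610511779785 165.50595092773438 ang 6.866279125213623 z 0.12114849687066602 0.18849967613501425 0.23426407688699402
arm 360 c 531.62646484375 -185.28298950195312 size 20.221206665039062 96.77474975585938 ang 6.326375484466553 z 0.21106589933743172 0.2209025103948386 0.23426407688699402
ring scene 1157 c 528.2306518554688 -148.6305694580078 size 21.90332794189453 180.3537139892578 ang 6.556574821472168 z 0.10011781738713772 0.16784639796251602 0.20145732355774257
armscene 176 c 541.2540893554688 -183.83682250976562 size 16.63158416748047 100.62385559082031 ang 15.180075645446777 z 0.21003993711587862 0.21635700338576155 0.2241466580475734
```

Depth agrees with the given sizes: wing 66.8 x 14.4 mm at z 0.263, plate 245 mm long, ring span 180 mm. Next I fit the hook axis and check IK for the plan.

```bash
cat >> h.py <<'E'
def down(th):
    c,s=np.cos(th),np.sin(th)
    return Ro.from_matrix(np.array([[-s,c,0],[c,s,0],[0,0,-1.]]).T.reshape(3,3).T if False else np.column_stack([[-s,c,0],[c,s,0],[0,0,-1.]])).as_quat()
E
python3 - <<'E'
from h import *
np.set_printoptions(precision=4,suppress=True)
T=cv2.imread('pics/top0.png');S=cv2.imread('pics/scene0.png')
for nm,im,(r0,r1,c0,c1),th in [('top',T,(180,280,190,235),130),('scene',S,(185,275,410,450),130)]:
    W=pts(nm,np.load(f'pics/{nm}0.npy'));g=cv2.cvtColor(im,cv2.COLOR_BGR2GRAY)
    s=np.zeros(g.shape,bool);s[r0:r1,c0:c1]=1
    p=W[s&(W[...,2]>.245)&(W[...,2]<.267)&(W[...,0]<.615)]
    p=p[(p[:,0]<.615)&(p[:,0]>.515)]
    vx,vy,x0,y0=cv2.fitLine(p[:,:2].astype(np.float32),cv2.DIST_HUBER,0,.001,.001).ravel()
    print(nm,len(p),'axis deg',np.degrees(np.arctan2(vy*np.sign(vx),abs(vx))),'through',x0,y0,'zmed',np.percentile(p[:,2],[5,50,95]))
    al=W[s&(W[...,2]>.25)];print(' x range',np.nanpercentile(al[:,0],[0,1,99,100]))
    t=W[s&(W[...,2]>.266)&(W[...,0]<.55)];print(' tip',len(t),t.mean(0),t.max(0),t.min(0))
    cp=W[s&(W[...,2]>.258)&(W[...,0]>.61)];
    (cx,cy),sz,_=cv2.minAreaRect((cp[:,:2]*1000).astype(np.float32));print(' cap',cx,cy,sz,np.median(cp[:,2]))
k=np.array([.5415,-.2668])
for b in (6.6,-173.4,186.6):
    for d in (0,-45,-90):
        q=solver.ik([*k,.232],down(np.radians(b+d)));print(b,d,q)
for b in (6.6,186.6):
    print(solver.ik([.528,-.149,.30],down(np.radians(b))),solver.ik([.45,.18,.36],down(np.radians(b))),solver.ik([.57,.195,.36],down(np.radians(b))))
E
```

```text
top 231 axis deg 10.886293 through 0.57500994 0.19005474 zmed [0.2543 0.2594 0.2642]
 x range [0.5034 0.5059 0.6636 0.6657]
 tip 32 [0.5111 0.1785 0.2747] [0.5372 0.1841 0.281 ] [0.5034 0.173  0.2661]
 cap 641.9840087890625 199.9766387939453 (51.47275161743164, 38.6800651550293) 0.2688915875659993
scene 256 axis deg 10.352325 through 0.5646632 0.18899235 zmed [0.2557 0.2593 0.2625]
 x range [0.5063 0.5099 0.6669 0.6675]
 tip 47 [0.5132 0.1798 0.2726] [0.5189 0.1855 0.279 ] [0.5063 0.1737 0.2663]
 cap 641.528564453125 200.5429229736328 (53.740509033203125, 39.8719482421875) 0.2686586686855789
6.6 0 [-0.1319  0.5511  0.7593  1.9162 -0.4916  0.8687  0.9962]
6.6 -45 [-0.26    0.6502  1.0176  1.9229 -0.6797  0.9606  0.4144]
6.6 -90 [-0.3242  0.7475  1.1956  1.926  -0.8109  1.0603 -0.2269]
-173.4 0 [-0.2985  0.701   1.1163  1.9248 -0.7527  1.0116 -1.8618]
-173.4 -45 [ 1.0513  0.6782 -1.0997  1.8432  0.6929  1.0659  2.1492]
-173.4 -90 [ 0.2024  0.4593  0.2325  1.8962 -0.1426  0.802   2.1971]
186.6 0 [-0.2985  0.701   1.1163  1.9248 -0.7527  1.0116 -1.8618]
186.6 -45 [ 1.0513  0.6782 -1.0997  1.8432  0.6929  1.0659  2.1492]
186.6 -90 [ 0.2024  0.4593  0.2325  1.8962 -0.1426  0.802   2.1971]
[-0.2862  0.3531  0.6256  1.9515 -0.2582  0.9161  0.5841] [-0.847   0.1672  0.4157  1.9836 -0.0796  1.0063 -0.2786] [-0.7168  0.345   0.4089  1.7501 -0.1532  1.0779 -0.1415]
[-0.5688  0.5078  1.1255  1.9646 -0.5434  1.0138 -2.2152] [ 0.3579  0.3166 -1.0916  1.9226  0.3168  1.0903  2.3938] [ 0.2869  0.5226 -1.0955  1.6898  0.4894  1.2349  2.3351]
```

The plan uses tool jaw angle 6.6° at the rest and 10.6° at the hook. Hook_arm is about (0.569, 0.189, 0.26), with the tip at x≈0.51 and z 0.279 and the column at x≈0.647, which agree with the given sizes. Next I move above the knob and check with the wrist camera.

```bash
python3 - <<'E'
from h import *
np.set_printoptions(precision=4,suppress=True)
R=down(np.radians(6.6))
# safe: raise, then go over the knob
manip.move_ptp([.5413,-.2668,.36],R)
p=manip.current_tool_pos();q=manip.current_tool_rot()
im,d=optics.get_image('wrist')
cv2.imwrite('pics/w1.png',im)
c=optics.calibration('wrist');v,u=np.mgrid[0:480,0:640];x=(u-c['cx'])/c['fx'];y=(v-c['cy'])/c['fx'];r=np.hypot(x,y)+1e-9
k=np.tan(r)/r;P=np.stack([x*k*d,y*k*d,d,np.ones_like(d)],-1)
W=(P@c['T_tool_cam'].T)[...,:3]@Ro.from_quat(q).as_matrix().T+p
g=cv2.cvtColor(im,cv2.COLOR_BGR2GRAY)
s=(d>0)&(abs(W[...,2]-.263)<.006)&(abs(W[...,0]-.541)<.06)&(abs(W[...,1]+.267)<.06)
pp=W[s];print(len(pp),cv2.minAreaRect((pp[:,:2]*1000).astype(np.float32)),np.median(pp[:,2]),np.mean(np.argwhere(s),0))
print(p,manip.current_clock(),manip.current_joints(),manip.current_contact_force())
E
```

```text
1886 ((541.9324340820312, -264.3263244628906), (13.583261489868164, 65.1558837890625), 6.433964252471924) 0.2626670873706346 [238.0901 317.755 ]
[ 0.5417 -0.2661  0.3598] 3.6667 [-0.2516  0.4466  0.926   1.7652 -0.392   1.1278  0.916 ] [-0.141  -0.5311 -0.4173]
```

View pics/w1.png

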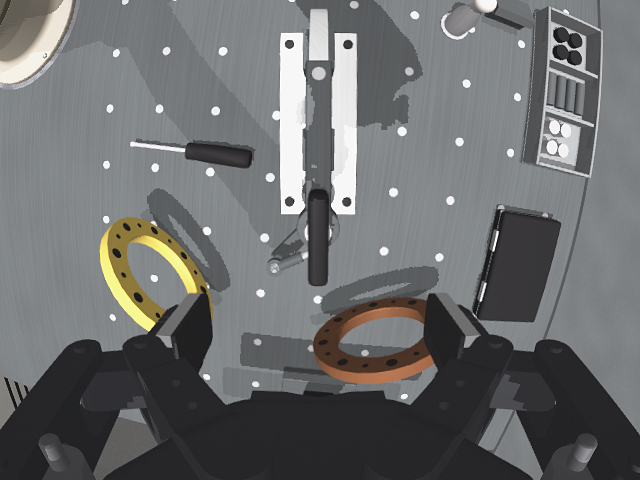

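The wrist view shows the wing at (318,238), aligned vertically between the jaws, at (0.5419, -0.2643, 0.263), which agrees with the top view. I go down and grip.

```bash
python3 - <<'E'
from h import *
np.set_printoptions(precision=4,suppress=True)
R=down(np.radians(6.6))
manip.move_l([.5417,-.2658,.234],R,feed=.1)
print(manip.current_contact_force(),manip.current_tool_pos())
manip.move_gripper(0.0,f_grip=40)
print('gap',manip.current_finger_gap(),manip.current_contact_force(),manip.current_wrist_torque(),manip.current_clock())
for a in (-10,-20,-30,-40,-50,-62,-75,-86):
    manip.move_l([.5417,-.2658,.234],down(np.radians(6.6+a)),feed=.1)
    print(a,manip.current_contact_force(),manip.current_wrist_torque(),manip.current_finger_gap(),manip.current_clock())
    if np.linalg.norm(manip.current_contact_force())>35: break
im,d=optics.get_image('top');cv2.imwrite('pics/t2.png',cv2.resize(im[200:310,300:450],None,fx=4,fy=4))
print(manip.current_tool_pos())
E
```

```text
[-0.3492 -0.3893  0.5417] [ 0.5419 -0.266   0.2346]
gap 0.18660200241403158 [-1.0151  1.4178  3.272 ] [ 0.1849  0.2155 -0.0045] 5.75
-10 [-0.5772  0.6043  5.1253] [0.2195 0.1148 0.1775] 0.18386297438453741 6.075
-20 [0.1619 1.1546 5.3877] [ 0.2309 -0.0261  0.1175] 0.18408398870020612 6.4
-30 [-0.1375  1.6393  3.5432] [ 0.2308 -0.0692  0.0802] 0.18390134429925561 6.725
-40 [0.4092 0.9951 4.3887] [ 0.208  -0.159   0.0171] 0.17993918084000984 7.05
-50 [1.2831 0.8829 4.9509] [ 0.1891 -0.3344 -0.0718] 0.18396502043345492 7.375
-62 [2.6263 0.3014 4.4474] [ 0.1025 -0.4654 -0.159 ] 0.1839341919347397 7.7333
-75 [2.9825 0.2084 4.0075] [-0.0448 -0.7319 -0.1331] 0.18217112798212073 8.1083
-86 [ 4.2246 -2.2482  2.702 ] [-0.4107 -1.0063 -0.1213] 0.1830139972929725 8.45
[ 0.5425 -0.2663  0.2343]
```

View pics/t2.png

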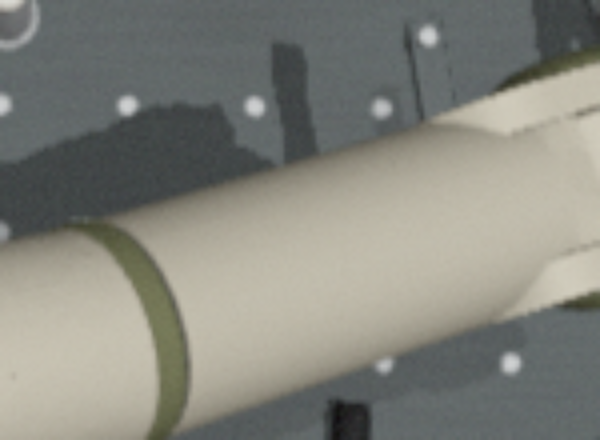

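The turning torque changed sign at about 45°, so the clamp clicked over; the top view is blocked by the arm. I release, rise, and check from above the ring.

```bash
cat >> h.py <<'E'
def wristW(tag):
    p=manip.current_tool_pos();q=manip.current_tool_rot()
    im,d=optics.get_image('wrist');cv2.imwrite(f'pics/{tag}.png',im)
    c=optics.calibration('wrist');v,u=np.mgrid[0:480,0:640];x=(u-c['cx'])/c['fx'];y=(v-c['cy'])/c['fx'];r=np.hypot(x,y)+1e-9
    k=np.tan(r)/r;P=np.stack([x*k*d,y*k*d,d,np.ones_like(d)],-1)
    W=(P@c['T_tool_cam'].T)[...,:3]@Ro.from_quat(q).as_matrix().T+p
    W[d==0]=np.nan;return im,W
def rect(W,s):
    pp=W[s];(a,b),sz,an=cv2.minAreaRect((pp[:,:2]*1000).astype(np.float32));return len(pp),a,b,sz,an,np.median(pp[:,2])
E
python3 - <<'E'
from h import *
np.set_printoptions(precision=4,suppress=True)
manip.move_gripper(0.7)
p=manip.current_tool_pos()
manip.move_l([p[0],p[1],.33],feed=.15)
manip.move_gripper(1.0)
manip.move_ptp([.528,-.149,.33],down(np.radians(6.6)))
im,W=wristW('w3');Z=W[...,2]
near=lambda x,y,r:(np.hypot(W[...,0]-x,W[...,1]-y)<r)
print('ring',rect(W,(Z>.15)&(Z<.206)&near(.528,-.149,.1)))
print('ringtop',rect(W,(Z>.19)&(Z<.206)&near(.528,-.149,.1)))
print('wing',rect(W,(Z>.255)&(Z<.27)&near(.541,-.266,.06)))
print('arm',rect(W,(Z>.216)&(Z<.226)&near(.58,-.26,.12)))
print(manip.current_tool_pos(),manip.current_clock(),manip.current_contact_force())
E
```

```text
ring (3576, 529.5512084960938, -158.1815185546875, (16.670591354370117, 181.34060668945312), 6.43875789642334, np.float64(0.19274866531842672))
ringtop (2103, 531.6373291015625, -176.528564453125, (15.962597846984863, 144.420654296875), 6.908430576324463, np.float64(0.19735391071523858))
wing (21, 539.0325317382812, -258.35009765625, (13.860760688781738, 1.6098825931549072), 1.7320741415023804, np.float64(0.25558750827204146))
arm (2682, 580.3640747070312, -257.2687683105469, (126.54266357421875, 24.677467346191406), 4.705204963684082, np.float64(0.22064035453149738))
[ 0.528  -0.1498  0.33  ] 11.1667 [-0.2678 -0.0088 -0.3865]
```

View pics/w3.png

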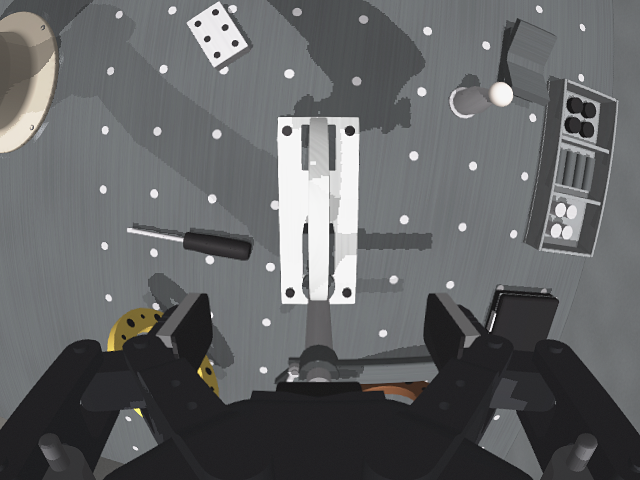

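The wrist view shows the arm standing open along +x (right, from (319,360)) and the ring free, its rim at column 319 between the jaws; 16.7 mm thick and 181 mm long, as given. Now I grip and lift.

```bash
python3 - <<'E'
from h import *
np.set_printoptions(precision=4,suppress=True)
R=down(np.radians(6.6))
manip.move_l([.5285,-.1488,.175],R,feed=.1)
print(manip.current_contact_force(),manip.current_tool_pos())
manip.move_gripper(0.0,f_grip=70)
print('gap',manip.current_finger_gap(),manip.current_contact_force(),manip.current_wrist_torque(),manip.current_tool_pos())
manip.move_l([.5285,-.1488,.185],R,feed=.05)
print(manip.current_contact_force(),manip.current_wrist_torque(),manip.current_finger_gap())
manip.move_l([.5285,-.1488,.26],R,feed=.1)
manip.hold(.2)
print(manip.current_contact_force(),manip.current_wrist_torque(),manip.current_finger_gap(),manip.current_tool_pos(),manip.current_clock())
for n in('scene','top'):
    im,d=optics.get_image(n);cv2.imwrite(f'pics/{n}4.png',im);np.save(f'pics/{n}4.npy',d)
im,W=wristW('w4')
o=np.hstack([cv2.resize(cv2.imread('pics/scene4.png')[100:300,150:350],(400,400)),cv2.resize(im[100:400,170:470],(400,400))]);cv2.imwrite('pics/o4.png',o)
E
```

```text
[0.388  0.5216 0.3376] [ 0.5288 -0.1489  0.1755]
gap 0.17493244019853757 [-0.8695  1.6225  3.5325] [ 0.1223  0.0964 -0.1631] [ 0.5286 -0.1488  0.1752]
[-0.5676  0.0435 -5.9045] [0.0101 0.0157 0.0433] 0.17377705648612285
[-0.9381  0.4784 -5.972 ] [ 0.0012  0.0187 -0.0087] 0.17532233178494136 [ 0.5282 -0.1487  0.2594] 14.9583
```

View pics/o4.png

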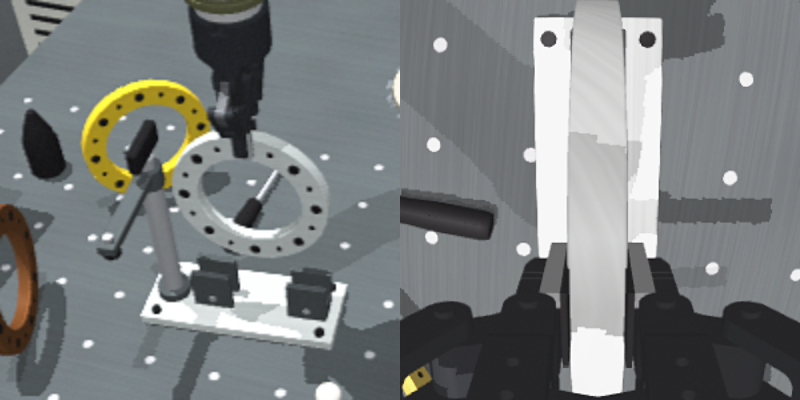

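The ring is held upright and clear of the rest (about 6 N); the arm stays open. Now I carry it to the pre-insert point in front of the hook tip and look again.

```bash
python3 - <<'E'
from h import *
np.set_printoptions(precision=4,suppress=True)
manip.move_l([.5285,-.1488,.36],feed=.15)
th=np.radians(10.6);R=down(th);e=np.array([np.cos(th),np.sin(th)])
h=np.array([.569,.1893]);a=h-.13*e
R=down(th)
# via straight line, orientation blended
manip.move_l([*a,.36],R,feed=.15)
manip.move_l([*a,.305],R,feed=.1)
manip.hold(.3)
print(manip.current_contact_force(),manip.current_finger_gap(),manip.current_tool_pos(),manip.current_joints(),manip.current_clock())
for n in('scene','top'):
    im,d=optics.get_image(n);cv2.imwrite(f'pics/{n}5.png',im);W=pts(n,d);Z=W[...,2];g=cv2.cvtColor(im,cv2.COLOR_BGR2GRAY)
    s=(abs(Z-.257)<.009)&(abs((W[...,1]-.19)*np.cos(th)-(W[...,0]-.569)*np.sin(th))<.025)&(W[...,0]>.515)&(W[...,0]<.61)
    p=W[s];print(n,len(p))
    if len(p)>20:
        vx,vy,x0,y0=cv2.fitLine(p[:,:2].astype(np.float32),cv2.DIST_HUBER,0,.001,.001).ravel();print('axis',np.degrees(np.arctan(vy/vx)),'y at .569',y0+(.569-x0)*vy/vx)
    # ring faces
    s=(Z>.14)&(Z<.325)&(np.hypot(W[...,0]-a[0],W[...,1]-a[1])<.1)&(g>100);print('ring',rect(W,s))
im,W=wristW('w5')
o=np.hstack([cv2.resize(cv2.imread('pics/scene5.png')[120:360,320:520],(400,480)),cv2.resize(im,(400,300)).copy() if 0 else cv2.resize(im[:,120:520],(400,480))]);cv2.imwrite('pics/o5.png',o)
E
```

```text
[ 0.1512 -0.1889 -5.518 ] 0.17073716348789428 [0.4414 0.1655 0.3054] [-1.1523  0.2628  0.8595  2.1033 -0.2587  0.8804  0.0419] 19.25
scene 236
axis 10.071426 y at .569 0.18902089
ring (2646, 446.42657470703125, 166.0831298828125, (139.3816375732422, 132.03187561035156), 54.51893615722656, np.float64(0.25651241685946286))
top 222
axis 10.828933 y at .569 0.18913938
ring (326, 493.5249938964844, 132.47567749023438, (118.36477661132812, 84.92849731445312), 17.93601417541504, np.float64(0.29548075317895595))
```

View pics/o5.png

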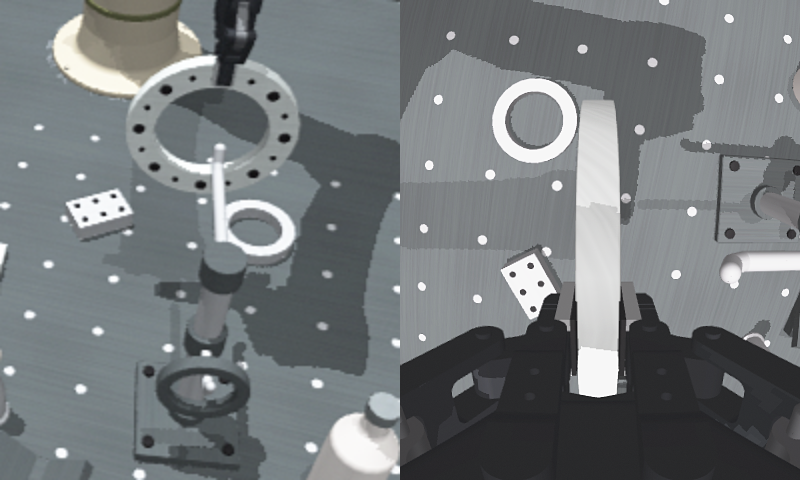

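The ring is in front of the hook tip, with the hook arm aligned with its axis; the hook line again measures y=0.189 at x=0.569 and 10.5°. Before inserting, I check the held ring's centre in the stand's frame.

```bash
python3 - <<'E'
from h import *
np.set_printoptions(precision=4,suppress=True)
th=np.radians(10.6);e=np.array([np.cos(th),np.sin(th)]);n=np.array([-e[1],e[0]]);h=np.array([.569,.1893])
im,d=optics.get_image('scene');W=pts('scene',d)
X=(W[...,:2]-h)@e;Y=(W[...,:2]-h)@n;Z=W[...,2]
s=(abs(X+.13)<.02)&(abs(Y)<.1)&(Z>.12)&(Z<.333)
s&=(cv2.cvtColor(im,cv2.COLOR_BGR2GRAY)>25)
y,z,x=Y[s],Z[s],X[s]
print(len(y),'x pct',np.percentile(x,[2,50,98]),'y',np.percentile(y,[.5,99.5]),'z',np.percentile(z,[.5,99.5]))
# outer circle: farthest point per angle sector
c=np.array([0,.24])
for _ in range(5):
    r=np.hypot(y-c[0],z-c[1]);a=np.arctan2(z-c[1],y-c[0]);b=((a+np.pi)/(2*np.pi)*60).astype(int)
    q=[]
    for k in range(60):
        m=(b==k)&(r<.097)
        if m.sum()>5 and not 12<=k-30+0<=17: i=np.where(m)[0][np.argmax(r[m])];q.append((y[i],z[i]))
    q=np.array(q);A=np.c_[2*q,np.ones(len(q))];so=np.linalg.lstsq(A,(q**2).sum(1),rcond=None)[0];c=so[:2]
print('centre',c,'R',np.sqrt(so[2]+c@c))
# tilt of face: fit x = a y + b z + c on front face
m=x>np.percentile(x,30);print('plane',np.linalg.lstsq(np.c_[y[m],z[m]-.24,np.ones(m.sum())],x[m],rcond=None)[0])
E
```

```text
2779 x pct [-0.1375 -0.1233 -0.1166] y [-0.0876  0.0869] z [0.1547 0.3294]
centre [-0.      0.2408] R 0.08963734037276812
plane [-0.0001  0.0094 -0.1223]
```

The fitted circle has its centre at y'=0, z=0.241 and R=89.6 mm, with no tilt, as expected. Now I insert and lower.

```bash
python3 - <<'E'
from h import *
np.set_printoptions(precision=4,suppress=True)
th=np.radians(10.6);R=down(th);h=np.array([.569,.1893])
manip.move_l([*h,.305],R,feed=.08)
f0=manip.current_contact_force();print(f0,manip.current_tool_pos())
manip.move_l([*h,.272],R,feed=.06)
print(manip.current_contact_force())
z=.272
while z>.259:
    z-=.001
    manip.move_l([*h,z],R,feed=.02)
    f=manip.current_contact_force();print(round(z,4),f,manip.current_tool_pos()[2])
    if f[2]>f0[2]+5: break
print(manip.current_clock(),manip.current_wrist_torque())
im,d=optics.get_image('scene');cv2.imwrite('pics/scene6.png',im)
cv2.imwrite('pics/o6.png',cv2.resize(im[120:360,320:520],(500,600),interpolation=2))
E
```

```text
[ 0.1927 -0.939  -5.3156] [0.5686 0.1893 0.3051]
[-0.2207 -0.6272 -4.7505]
0.271 [-0.2428  0.5792 -5.7286] 0.271221666983525
0.27 [-0.3293 -0.8665 -5.4841] 0.2700124427724551
0.269 [ 0.1946  0.3264 -6.4617] 0.2689305951287937
0.268 [ 0.0517 -0.2522 -5.5657] 0.26793485770710934
0.267 [-1.2678  0.2039 -4.8893] 0.2669401427531967
0.266 [-0.1787 -0.3289 -6.0199] 0.2659332994846804
0.265 [-2.013   0.1096  0.5545] 0.2653894128638803
23.675 [-0.0225  0.366   0.0031]
```

View pics/o6.png

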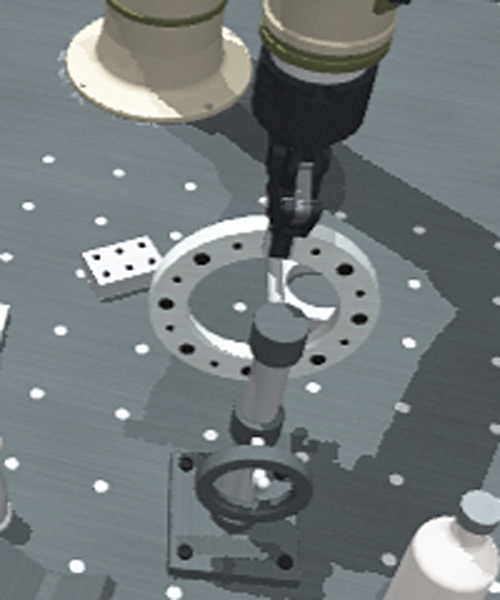

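The ring rests on the hook at the expected height (TCP 0.265) and its weight is off the gripper. I open part way, then back off straight up.

```bash
python3 - <<'E'
from h import *
np.set_printoptions(precision=4,suppress=True)
manip.move_gripper(0.24);print(manip.current_contact_force(),manip.current_finger_gap())
manip.move_gripper(0.5);print(manip.current_contact_force(),manip.current_finger_gap())
p=manip.current_tool_pos()
manip.move_l([p[0],p[1],.32],feed=.06)
manip.move_l([p[0],p[1],.42],feed=.15)
q=manip.current_joints();q[0]-=.6
manip.goto_joints(q)
manip.hold(1.0)
print(manip.current_contact_force(),manip.current_tool_pos(),manip.current_clock())
im,d=optics.get_image('scene');cv2.imwrite('pics/scene7.png',im);W=pts('scene',d)
t,_=optics.get_image('top');cv2.imwrite('pics/top7.png',t)
th=np.radians(10.6);e=np.array([np.cos(th),np.sin(th)]);n=np.array([-e[1],e[0]]);h=np.array([.569,.1893])
X=(W[...,:2]-h)@e;Y=(W[...,:2]-h)@n;Z=W[...,2]
s=(abs(X)<.045)&(abs(Y)<.1)&(Z>.09)&(Z<.32)&((abs(Y)>.025))
print('x',np.percentile(X[s],[2,50,98]),'y',np.percentile(Y[s],[.5,99.5]),'z',np.percentile(Z[s],[.5,99.5]))
cv2.imwrite('pics/o7.png',np.hstack([cv2.resize(im[100:340,180:500],(480,400))[:,:480],cv2.resize(t[170:310,190:302],(320,400))]))
E
```

```text
[ 0.7568  0.2502 -0.2181] 0.23663654298563258
[-0.6638 -0.045  -0.2959] 0.5055389460379429
[ 0.2241 -0.1531  0.1656] [0.3622 0.4774 0.4191] 28.5167
x [-0.0071  0.0067  0.0092] y [-0.0869  0.0884] z [0.1217 0.2858]
```

View pics/scene7.png

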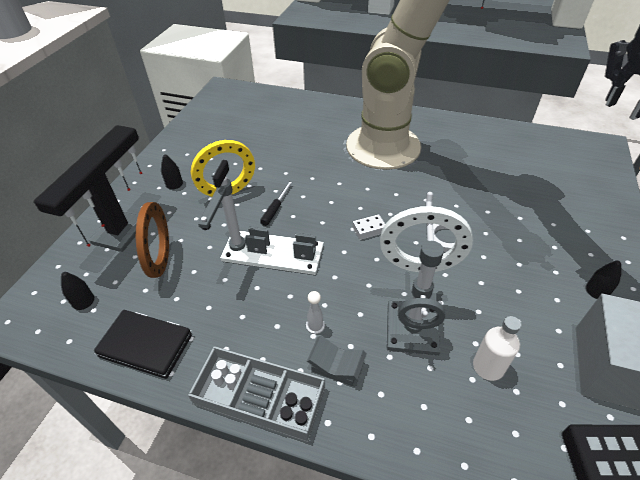

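View pics/top7.png

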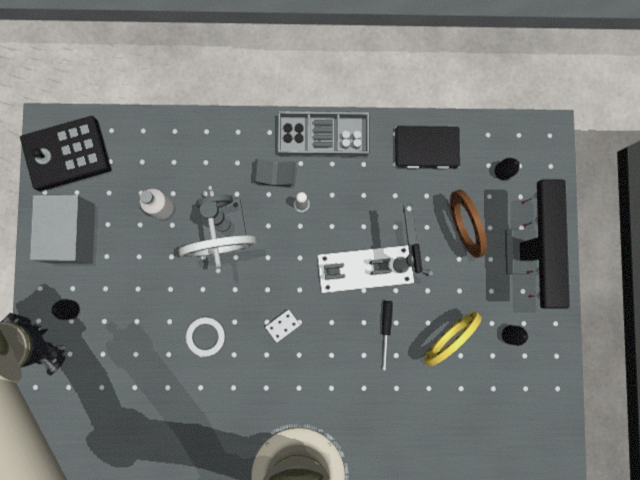

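The ring hangs at top-image (217,246), midway between the tip (218,270) and the column (208,207). The clamp arm is open along +x (from (418,258) up to (405,207)), and the other things are at their original pixels. I hand in.

```bash
python3 - <<'E'
from h import *
order.job_done();print(manip.current_clock())
E
```

```text
the job is handed in; nothing more can be done
the job is handed in; nothing more can be done
```

I opened the clamp, lifted the ring out of the vee rest by its rim, and hung it on the high J-hook. I handed the job in at about 28.6 s of the 59 s allowed.

- **Clamp:** I gripped the wing knob and turned it 86° clockwise. The turning torque changed sign near 45° as it clicked over. After I let go, the last pictures show the arm standing open along the rest's +x.
- **Ring:** It was seated on the hook with contact felt at the expected height, then released with its weight off the gripper. The last depth check puts its middle about at the middle of the hook arm, centred sideways within 1 mm, with no contact on the robot.
- **Other things:** By eye in the last scene and top pictures, everything else is where it started.
- **Disagreements:** The wrist camera placed the knob about 2–3 mm from the top view's position, so I used a value between them. The rest's base plate measured 109 mm wide instead of 100 mm from the colour mask, so I did not use that width. The final depth check cut the ring's height range to 0.122–0.286 m because it left out the part near the hook arm. No check failed.

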